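Put the stand magnifier together over the pill organiser

TASK

Set up the stand magnifier for reading the pills: slide the spacer sleeve whose bore fits the column all the way down onto the stand's base, then slide the lens arm's collar down over the column until it rests level on that sleeve, right way up, with the lens centred over the open compartment of the pill organiser. Lower both parts by hand instead of letting them drop, and leave the sleeve that does not fit standing on the shelf top. Do not disturb the other things on the shelf.

Things in the scene. Friction and masses are not known exactly. Their poses are not given: they have to be found in the camera images.
- stand: magnifier stand, fixed to the shelf: black disc base 84 mm across and 14 mm thick, with an upright bare steel column 12 mm in diameter in its centre, from 14 to 106 mm above the shelf top, the last 7 mm tapered to 6 mm. Origin: centre of the base's underside on the shelf top, on the column axis; z up. Nothing is on the column at the start
- column_tip (a point): top end of the stand's column, on its axis, 106 mm above the shelf top
- sleeve_wide: orange plastic spacer sleeve standing on end: 44 mm outside diameter, 50 mm tall, bore 15 mm right through: it fits the 12 mm column. Origin: centre of its lower end, z along its axis; goes on the column as it stands, z up
- sleeve_narrow: blue plastic spacer sleeve standing on end: 44 mm outside diameter, 50 mm tall, bore 9 mm: it does not fit the column. Origin: centre of its lower end, z along its axis. Starts beside the orange one, either may be nearer
- lens_arm: loose lens arm, 0.25 kg, lying flat right way up: steel collar (34 mm outside, 34 mm tall, bore 15 mm right through), bar with black grip block, and round glass lens in a black rim (72 mm across, 12 mm tall). Undersides flush. Origin: centre of the collar's underside; z up the bore, x towards the lens. Mass centre 20 mm along x. Mounted on the seated sleeve, the origin is 64 mm above the shelf top
- grip_block (a point): point in the lens arm's black grip block, 34 mm from the collar axis and 22 mm above the arm's underside; the block is 28 mm long (arm's x), 14 mm wide (arm's y), 34 mm tall
- lens_centre (a point): centre of the glass lens, 90 mm from the collar axis, 6 mm above the arm's underside
- organiser: pill organiser, fixed: white tray 36 x 124 mm and 22 mm tall with four compartments in a row along its y and blue hinged lids; three are shut (25 mm tall), one stands open, reaching 50 mm above the shelf top. It stands beside the stand on the side away from the robot. Origin: centre of its underside
- open_cell (a point): centre of the mouth of the open compartment (27 mm x 32 mm) with a red and a yellow pill in it, 22 mm above the shelf top; 75 to 105 mm from the column axis
- bowl: white ceramic bowl, 120 mm across, 50 mm tall, bystander; origin centre of underside
- tweezer_case: stainless tweezer case, 110 x 24 x 14 mm, lying flat, long along its x, bystander; origin centre of underside
- pill_bottle: amber glass pill jar, 42 mm across, 75 mm tall, bystander; origin centre of underside
- spring_clip: small dark spring clip, 34 x 18 x 8 mm with wire loop, bystander; origin centre of underside
- glasses_case: blue spectacle case, 60 x 155 x 40 mm, bystander; origin centre of underside
- plaster_box: cardboard box of plasters, 50 x 90 x 22 mm, bystander; origin centre of underside
Mind the look-alikes: they are no part of the job. What is shaped like the organiser but purple or turquoise is not meant.

How it is judged (in metres and radians):
On the way, in this order (a step that is already met when the one before it is completed fails the run):
1. the orange sleeve (wide bore) is on the column, resting on the base (horizontal distance between sleeve_wide and stand below 0.004 m and z of sleeve_wide in the frame of stand between 0.01 and 0.018 m and angle between sleeve_wide's own z axis and vertical below 0.12 rad), for 0.2 s.
2. the lens arm's collar is on the column, resting on the sleeve (horizontal distance between lens_arm and stand below 0.005 m and z of lens_arm in the frame of stand between 0.059 and 0.069 m and angle between lens_arm's own z axis and vertical below 0.12 rad), for 0.2 s.
At the end, for the whole second after the job is handed in: Orange sleeve upright on the column, within 4 mm of the base; collar on the column, right way up within 7 degrees, underside within 5 mm of the sleeve top; lens centre within 22 mm horizontally of the open compartment; both at rest; blue sleeve upright on the shelf top (all of step 1 and all of step 2 and horizontal distance between lens_centre and open_cell below 0.022 m and linear speed of each of lens_arm, sleeve_wide below 0.02 m/s and angle between sleeve_narrow's own z axis and vertical below 0.1 rad and height (world z) of sleeve_narrow below 0.005 m); the robot touches nothing.
It fails at once if the sleeve is dropped down the column (faster than 0.4 m/s, as after a fall of about 8 mm) (horizontal distance between sleeve_wide and stand below 0.006 m and z of sleeve_wide in the frame of stand below 0.104 m and linear speed of sleeve_wide above 0.4 m/s).
It fails at once if the lens arm is dropped down the column (faster than 0.4 m/s, as after a fall of about 8 mm) (horizontal distance between lens_arm and stand below 0.006 m and z of lens_arm in the frame of stand below 0.104 m and linear speed of lens_arm above 0.4 m/s).
It fails at once if a bystander is moved by more than 25 mm (distance of any of bowl, tweezer_case, pill_bottle, spring_clip, glasses_case, plaster_box from where it was at the start of the episode above 0.025 m).
It also fails if it takes over 64 s, if anything falls off the work surface, if the arm or the gripper's body presses on something with over 40 N, if the wrist force passes 120 N, or if a joint passes its speed limit or range.

ROBOT

A 6-joint arm with a two-finger parallel gripper is mounted at the origin on the work surface. World frame = base frame: x ahead of the robot, y to its left, z up, the work surface at z = 0. Lengths are in mm, angles in rad, forces in N, time in s.
With the tool pointing down it reaches from about 250 to 725 mm from the base axis. Payload 4 kg.
Tool frame: the origin (TCP) lies midway between the tips of the shut fingers; the grasp point (between the pads) lies 19 mm behind it (ctrl.tcp_to_grasp is the distance from the TCP to the grasp point, in mm); z points along the fingers, y is the line along which they close (so a half turn about z gives the same grasp; the last joint's range is limited). The gripper opens to 85 mm and grips with 20 to 120 N. Pads are 22 mm wide; open, the fingers measure 114 mm over their backs; the gripper's body (76 mm by 85 mm) begins 54 mm behind the grasp point. The pads swing forward as they close: fully open they stand 13 mm farther back than shut.
Start: joints at [-1.311, 0.241, 0.005, 1.335, 0, 1.571], TCP at [128.442, -483.221, 231.306] pointing down, gripper open.
Joint ranges: [-2.72, 2.72], [-1.05, 1.87], [-1.09, 1.28], [-1.99, 2.15], [-1.42, 1.44], [-3.14, 3.14]. Speed limits (rad/s): [2.79, 2.79, 3.14, 3.14, 3.14, 3.14].

INTERFACE

Orientations are given as a rotation vector (axis times angle).
In Python, from workcell import ctrl, cams gives the robot as it stands.
- The arm moves only by the tool carry_out, never from a script. Its argument "commands" is a list of rows, each an object with "delta_pos": the shift along the tool's x, y, z in mm, a list of three; "twist": the turn, a rotation vector about the tool's x, y, z in degrees, a list of three; "grip": the closure, from 0 (fully open) to 1 (shut). A call has 1 to 10 rows; each row shifts and turns the commanded pose from where the row before left it, along the tool's axes as they then stand; what a row does not reach is not made up. A row lasts 1/10 s, in which the tool goes at most 50 mm and 8.59 degrees, less where a joint would pass 70% of its speed; a pose out of reach is approached as far as the arm can. A call with a gripper value outside its range is refused whole. The fingers move at their own pace and stop on an object; "force" is the grip in N (left out, the last holds). Time passes only in rows, so rows that do not move let the fingers close. It gives the time, the measured TCP pose, the force, the opening and the grip force at its end, in the units of the state.
- ctrl.sense(): the state, without advancing time (a new reading comes with each control period).
- cams.capture(name): name is "side" or "top" or "wrist"; returns a dict with "color" (420x560x3 uint8, red, green, blue), "mtx" (3x3 intrinsics, pixels), "R" (3x3) and "t" (3): a world point X has camera coordinates R X + t. Camera axes: x right, y down, z forward; pixel columns grow to the right and rows downward; lengths in mm; the calibration is good to about 2 mm. A picture is of the moment at which its call begins. There is no depth.
- ctrl.finish_job(): hands the job in; it is judged then, once.
The state is a dict: "time": time; "q": joint angles; "joint_velocities": joint speeds; "effort": joint torques, N m; "position": TCP position; "tool_rot": TCP orientation; "force": force on the tool from outside, world axes, zero at the start; "moment": the same for the moment, N m; "width": finger opening in mm; "gripper_force": force on a finger pad.
Only numpy, scipy, OpenCV 4.12 (cv2) and the standard library are available. Lean on these libraries where they do the work, as an engineer would, in place of code of your own. Each camera call takes 0.05 s, during which the arm holds its last target. There are 200 camera calls.

## Working session

There is one attempt and no reset: what is moved stays moved. The work goes in short steps, Python scripts to look and compute and a tool call to move; the robot and the scene stay as the last step left them, time stands still between calls to the robot, and variables do not carry over. Pictures are saved under pics/ and viewed, at most 10 in all, crops included, and the job is handed in when it is done.

Besides the shell and the picture viewer there is one more tool, called after "Emit:" as a command line: name --argument value ..., lists and objects as JSON in quotes. carry_out: Moves the arm, as the interface text tells. Its arguments: {"type":"object","properties":{"commands":{"type":"array"},"force":{"type":"number"}},"required":["commands"]}

```bash
mkdir -p pics
cat > h.py <<'E'
import numpy as np, cv2
from workcell import ctrl, cams
def cap(n):
    c=cams.capture(n); c['bgr']=cv2.cvtColor(np.asarray(c['color']),cv2.COLOR_RGB2BGR); np.savez(f'{n}.npz',**{k:np.asarray(v) for k,v in c.items()}); return c
def ld(n): return dict(np.load(f'{n}.npz'))
def plane(c,uv,z):
    d=c['R'].T@np.linalg.solve(c['mtx'],[uv[0],uv[1],1.]); o=-c['R'].T@c['t']
    return o+d*(z-o[2])/d[2]
def proj(c,X):
    p=c['mtx']@(c['R']@np.asarray(X,float)+c['t']); return p[:2]/p[2]
E
python3 - <<'E'
from h import *
a=cap('top');b=cap('side')
cv2.imwrite('pics/top.png',cv2.resize(a['bgr'],(800,600)));cv2.imwrite('pics/side.png',cv2.resize(b['bgr'],(800,600)))
for c in(a,b): print(-c['R'].T@c['t'],c['R'].round(2).tolist(),c['mtx'][0,0])
s=ctrl.sense();print(s)
E
```

```text
[ 419.07526887   -6.49824393 1130.75486282] [[-0.03, -1.0, -0.01], [-1.0, 0.03, -0.09], [0.09, 0.0, -1.0]] 445.7294543987503
[ 78.54120155 475.74890696 742.56896302] [[-0.73, -0.69, -0.0], [-0.48, 0.51, -0.71], [0.49, -0.51, -0.71]] 385.3173251338936
{'time': 0.1, 'q': array([-1.31102210e+00,  2.41358283e-01,  3.87822534e-03,  1.33519274e+00,
       -3.40768893e-05,  1.57079632e+00]), 'joint_velocities': array([-0.0019113 ,  0.00123011,  0.00370551, -0.00030975, -0.00150451,
       -0.00066008]), 'effort': array([-5.45047278e-04, -3.73137081e+01,  2.53010255e+01,  1.08395217e-02,
        2.68078406e-05, -1.47828655e-05]), 'position': array([ 128.27899052, -482.69164952,  230.49901705]), 'tool_rot': array([-3.11328887e+00, -4.06665639e-01,  4.34593090e-04]), 'force': array([ 0.49456438, -0.36435276, -0.41187621]), 'moment': array([0.04838999, 0.00239088, 0.00211722]), 'gripper_force': 0.0, 'width': 85.35003217506004}
```

View pics/top.png

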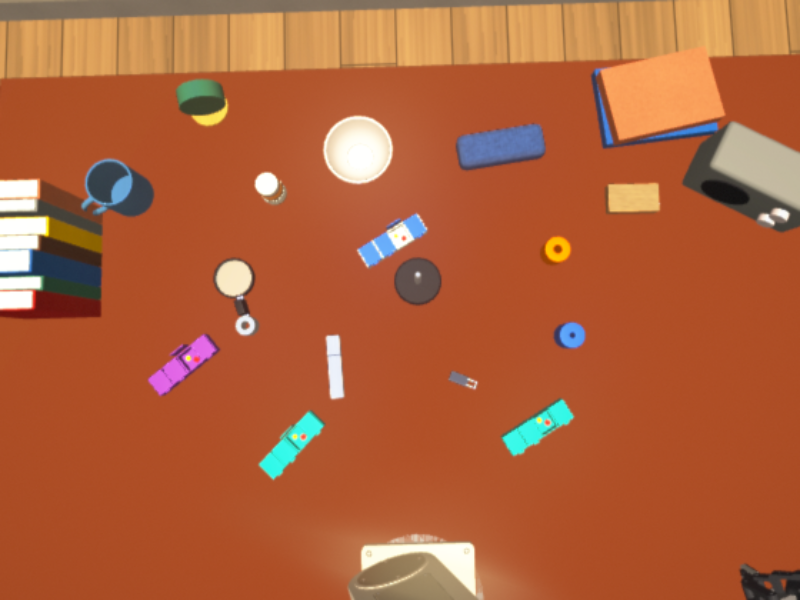

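View pics/side.png

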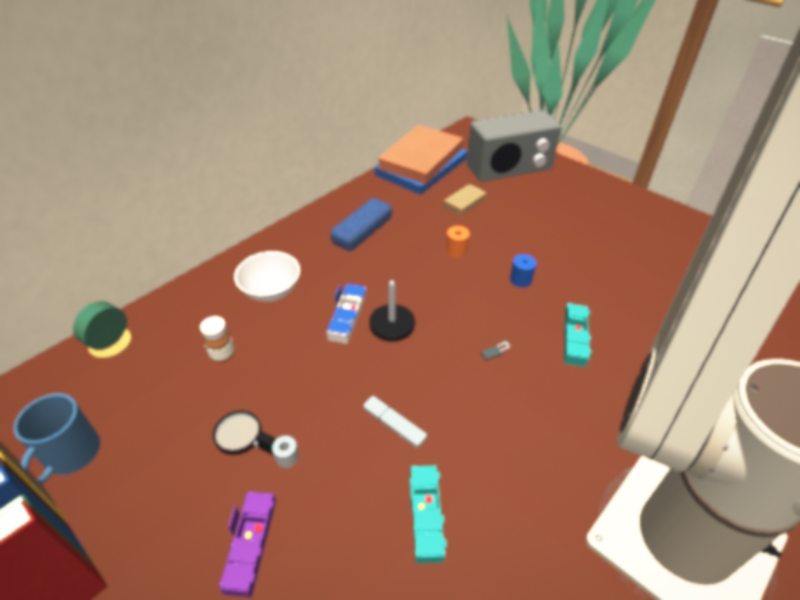

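The top picture (800x600) shows the stand's disc at (417,281), the orange sleeve at (557,249) and the blue sleeve at (571,335). The lens arm has its collar at (246,325) and its lens at (234,278). There are four organisers: blue and white (392,240), purple (183,365), turquoise (291,445) and turquoise (538,428). The one meant is blue and white, beside the stand on the far side, with its open cell near (402,238). The side picture agrees: stand (392,322), orange sleeve (458,240), arm's collar (285,450).

```bash
cat > m.py <<'E'
from h import *
def blob(c,lo,hi,near,r=60,mina=8):
    m=cv2.inRange(cv2.cvtColor(c['bgr'],cv2.COLOR_BGR2HSV),np.array(lo),np.array(hi))
    yy,xx=np.mgrid[:m.shape[0],:m.shape[1]]; m[np.hypot(xx-near[0],yy-near[1])>r]=0
    cs,_=cv2.findContours(m,cv2.RETR_EXTERNAL,cv2.CHAIN_APPROX_NONE)
    k=max(cs,key=cv2.contourArea); return k
E
python3 - <<'E'
from m import *
c=ld('top')
def show(n,k,z):
    (x,y),r=cv2.minEnclosingCircle(k); M=cv2.moments(k); g=(M['m10']/M['m00'],M['m01']/M['m00'])
    e=cv2.fitEllipse(k)
    print(n,'circ',(round(x,1),round(y,1),round(r,1)),'cen',np.round(g,1),'ell',np.round(e[1],1),plane(c,g,z)[:2].round(1), plane(c,e[0],z)[:2].round(1))
show('base',blob(c,(0,0,0),(180,255,70),(292,197),32),12)
show('orange',blob(c,(12,150,120),(30,255,255),(390,174),25),50)
show('blue',blob(c,(100,120,60),(130,255,255),(400,235),25),50)
show('lens',blob(c,(10,20,150),(40,120,255),(164,195),25),6)
show('collar',blob(c,(0,0,110),(180,60,255),(172,228),14),34)
show('bowl',blob(c,(0,0,130),(180,90,255),(250,105),40),50)
r=lambda x,y,w,h,s:cv2.resize(c['bgr'][y:y+h,x:x+w],None,fx=s,fy=s,interpolation=cv2.INTER_CUBIC)
A=r(240,130,100,90,4);B=r(140,170,60,90,4);C=r(365,155,60,45,4);D=r(375,215,60,45,4)
o=np.hstack([A,np.vstack([B[:360]])]);o=np.hstack([cv2.resize(o,None,fx=.85,fy=.85),np.zeros((306,0,3),np.uint8)])
o2=np.hstack([C,D]);H=np.zeros((306+180,max(o.shape[1],480),3),np.uint8);H[:306,:o.shape[1]]=o;H[306:,:480]=o2
cv2.imwrite('pics/crop1.png',H)
E
```

```text
Traceback (most recent call last):
  File "m.py", line 6, in blob
    k=max(cs,key=cv2.contourArea); return k
ValueError: max() iterable argument is empty
```

```bash
cat > t.py <<'E'
from m import *
c=ld('top')
print(cv2.cvtColor(c['bgr'],cv2.COLOR_BGR2HSV)[[205,195,249,228,195,214],[292,280,292,172,164,168]])
def show(n,lo,hi,near,r,z):
  try:
    k=blob(c,lo,hi,near,r)
    M=cv2.moments(k); g=(M['m10']/M['m00'],M['m01']/M['m00'])
    e=cv2.fitEllipse(k)
    print(n,'cen',np.round(g,1),'ell',np.round(e[0],1),np.round(e[1],1),plane(c,g,z)[:2].round(1), plane(c,e[0],z)[:2].round(1))
  except Exception as x: print(n,x)
show('base',(0,0,0),(180,120,110),(292,197),25,12)
show('orange',(12,150,120),(30,255,255),(390,174),25,50)
show('blue',(100,120,60),(130,255,255),(400,235),25,50)
show('lens',(10,20,150),(40,120,255),(164,195),25,6)
show('collar',(0,0,110),(180,60,255),(172,228),14,34)
show('bowl',(0,0,130),(180,90,255),(250,105),40,50)
r=lambda x,y,w,h,s:cv2.resize(c['bgr'][y:y+h,x:x+w],None,fx=s,fy=s,interpolation=cv2.INTER_CUBIC)
A=r(240,130,100,90,4);B=r(140,170,60,90,4);C=r(365,155,60,45,4);D=r(375,215,60,45,4)
cv2.imwrite('pics/crop1.png',np.hstack([A,np.vstack([C,D])])) 
cv2.imwrite('pics/crop1.png',np.hstack([cv2.resize(A,None,fx=.9,fy=.9),cv2.resize(B,(216,324)),cv2.resize(np.vstack([C,D]),(216,324))]))
E
python3 t.py
```

```text
[[  6  56  96]
 [  5  50  96]
 [  8 195 178]
 [  8 169 167]
 [ 21  53 250]
 [  7  62  91]]
base cen [291.9 196.4] ell [291.9 196.4] [31.3 31.4] [544.8 -13. ] [544.7 -13. ]
orange cen [388.6 174.9] ell [388.6 174.9] [17.5 21.4] [ 586.6 -250.8] [ 586.7 -250.8]
blue cen [399.6 234.2] ell [399.6 234.2] [16.6 17.5] [ 441.1 -270.4] [ 441.1 -270.4]
lens cen [163.3 194.3] ell [163.3 194.3] [23.5 25. ] [560. 314.] [560. 314.]
collar cen [172.1 227.3] ell [172.1 227.2] [13.7 14. ] [474.1 284.4] [474.2 284.4]
bowl cen [250.2 104.4] ell [250.2 104.4] [46.6 47.2] [773.7  84.4] [773.7  84.4]
```

View pics/crop1.png

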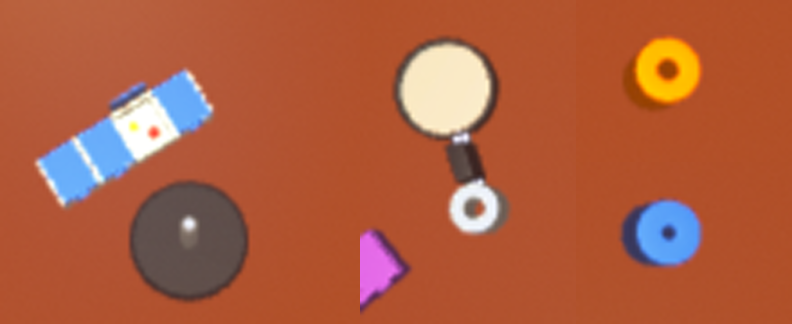

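The crop confirms the parts. The orange sleeve (668,71) has the wide bore and the blue one (668,232) the narrow. The blue-lidded organiser beside the stand has its open compartment at crop (147,128), with a red and a yellow pill in it. The column tip is at (189,222), the collar at (474,208) and the lens at (446,88).

```bash
cat > t2.py <<'E'
from m import *
c=ld('top');s=ld('side')
def cen(c,lo,hi,near,r):
    k=blob(c,lo,hi,near,r); return cv2.fitEllipse(k)
def tri(u,v):
    r=[]
    for q,w in((c,u),(s,v)):
        d=q['R'].T@np.linalg.solve(q['mtx'],[w[0],w[1],1.]);r.append((-q['R'].T@q['t'],d/np.linalg.norm(d)))
    A=sum(np.eye(3)-np.outer(d,d) for o,d in r);b=sum((np.eye(3)-np.outer(d,d))@o for o,d in r);return np.linalg.solve(A,b)
e=cen(c,(12,150,200),(30,255,255),(390,174),25);print('orange',e[0],e[1],plane(c,e[0],50))
e=cen(s,(5,170,180),(25,255,255),(320,165),20);print('side orange',e[0],e[1])
tip=(240+189/3.6,130+222/3.6);print('tip top',plane(c,tip,106), 'cell',plane(c,(240+147/3.6,130+128/3.6),22))
k=blob(s,(0,0,0),(180,120,90),(275,226),20);e=cv2.fitEllipse(k);print('side base',e[0],e[1],plane(s,e[0],12))
print('side pred tip', proj(s,[545,-13,106])/.7,'lens side',proj(s,[560,314,12])/.7,'collar',proj(s,[474,284,34])/.7,'orange',proj(s,[586,-253,50])/.7)
E
python3 t2.py
```

```text
orange (390.04608154296875, 174.03326416015625) (17.22943878173828, 17.742090225219727) [ 588.63914574 -254.43412288   50.        ]
side orange (320.09991455078125, 166.3108367919922) (15.670639038085938, 22.57901954650879)
tip top [545.09942569 -14.18209991 106.        ] cell [622.49264959  12.67359768  22.        ]
side base (274.0103759765625, 226.006591796875) (22.711658477783203, 30.874197006225586) [540.29096983  -7.79316954  12.        ]
side pred tip [391.32171174 282.10495283] lens side [235.87698227 430.6452872 ] collar [285.3317877  445.05347202] orange [458.46776391 233.29315351]
```

Emit:
carry_out --commands '[{"delta_pos":[50,0,0],"twist":[0,0,7.5]},{"delta_pos":[45,-20,0],"twist":[0,0,7.4]},{"delta_pos":[45,-20,0],"twist":[0,0,0]},{"delta_pos":[45,-25,0],"twist":[0,0,0]},{"delta_pos":[45,-25,0],"twist":[0,0,0]},{"delta_pos":[45,-25,0],"twist":[0,0,0]},{"delta_pos":[45,-25,0],"twist":[0,0,0]},{"delta_pos":[40,-20,0],"twist":[0,0,0]}]'

```text
validation failed for argument at $.co...
```

Emit:
carry_out --commands '[{"delta_pos":[50,0,0],"twist":[0,0,7.5],"grip":0},{"delta_pos":[45,-20,0],"twist":[0,0,7.4],"grip":0},{"delta_pos":[45,-20,0],"twist":[0,0,0],"grip":0},{"delta_pos":[45,-25,0],"twist":[0,0,0],"grip":0},{"delta_pos":[45,-25,0],"twist":[0,0,0],"grip":0},{"delta_pos":[45,-25,0],"twist":[0,0,0],"grip":0},{"delta_pos":[45,-25,0],"twist":[0,0,0],"grip":0},{"delta_pos":[40,-20,0],"twist":[0,0,0],"grip":0}]'

```text
time: 0.9
position: [475.3, -304.6, 230.9]
tool_rot: [-3.141, -0.017, 0.001]
force: [0.1, -0.7, 0.7]
width: 85.3
gripper_force: 0.0
```

Emit:
carry_out --commands '[{"delta_pos":[38,-17,25],"twist":[0,0,0.5],"grip":0},{"delta_pos":[38,-17,25],"twist":[0,0,0.4],"grip":0},{"delta_pos":[37,-16,20],"twist":[0,0,0],"grip":0},{"delta_pos":[0,0,0],"twist":[0,0,0],"grip":0},{"delta_pos":[0,0,0],"twist":[0,0,0],"grip":0}]'

```text
time: 1.4
position: [586.3, -255.1, 159.1]
tool_rot: [-3.14, 0.006, 0.006]
force: [0.2, -0.4, -0.2]
width: 85.8
gripper_force: 0.0
```

Run:
```python
from m import *
c=cap('wrist');cv2.imwrite('pics/w1.png',c['bgr']);s=ctrl.sense();print(s['position'],s['tool_rot'])
k=blob(c,(10,150,150),(30,255,255),(280,210),400);e=cv2.fitEllipse(k);print(e,plane(c,e[0],50))
print('tcp proj',proj(c,s['position']), -c['R'].T@c['t'])
```

```text
[ 586.0957553  -256.03713313  160.6289835 ] [-3.14118027e+00  8.74857567e-03  2.93970737e-03]
((287.0606994628906, 177.48072814941406), (420.7671813964844, 656.2507934570312), 91.29750061035156) [ 611.12052798 -266.15507678   50.        ]
tcp proj [274.65284491 279.23034552] [ 669.01110076 -255.71317252  301.56989823]
```

View pics/w1.png

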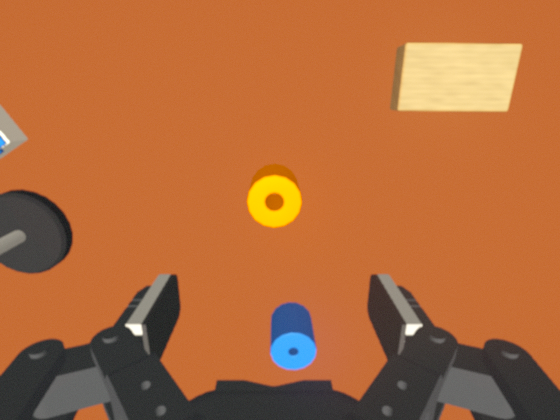

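The wrist picture shows the orange sleeve's bore at (274,202), the blue sleeve at (293,350) well clear of it, and the stand's disc at the left, about (30,230).

Run:
```python
from m import *
c=ld('wrist')
k=blob(c,(18,150,225),(35,255,255),(274,201),40);e=cv2.fitEllipse(k);print(e,plane(c,e[0],50))
print(cv2.cvtColor(c['bgr'],cv2.COLOR_BGR2HSV)[[215,172],[285,274]])
print('bore',plane(c,(274.5,202),50),'tip',plane(c,(21,236),106))
```

```text
((273.8941955566406, 200.7761688232422), (51.656776428222656, 53.74569320678711), 90.25946044921875) [ 592.16474401 -255.83274716   50.        ]
[[ 25 255 255]
 [ 16 255 197]]
bore [ 591.14063692 -256.31417414   50.        ] tip [586.10141625 -92.93507377 106.        ]
```

Emit:
carry_out --commands '[{"delta_pos":[4.5,-0.5,35],"twist":[0,0,0],"grip":0},{"delta_pos":[0,0,35],"twist":[0,0,0],"grip":0},{"delta_pos":[0,0,35],"twist":[0,0,0],"grip":0},{"delta_pos":[0,0,20],"twist":[0,0,0],"grip":0},{"delta_pos":[0,0,10],"twist":[0,0,0],"grip":0},{"delta_pos":[0,0,0],"twist":[0,0,0],"grip":0},{"delta_pos":[0,0,0],"twist":[0,0,0],"grip":0.2},{"delta_pos":[0,0,0],"twist":[0,0,0],"grip":0.4},{"delta_pos":[0,0,0],"twist":[0,0,0],"grip":0.6},{"delta_pos":[0,0,0],"twist":[0,0,0],"grip":0.8}]' --force 50

```text
time: 2.45
position: [592.6, -256.4, 28.6]
tool_rot: [3.14, -0.009, 0.006]
force: [-0.6, 0.5, 4.9]
width: 42.5
gripper_force: 51.0
```

Emit:
carry_out --commands '[{"delta_pos":[0,0,0],"twist":[0,0,0],"grip":0.9},{"delta_pos":[0,0,0],"twist":[0,0,0],"grip":0.9},{"delta_pos":[0,0,0],"twist":[0,0,0],"grip":0.9}]'

```text
time: 2.75
position: [592.6, -256.5, 28.6]
tool_rot: [3.14, -0.009, 0.006]
force: [-1.8, 0.1, 6.1]
width: 42.7
gripper_force: 51.0
```

Emit:
carry_out --commands '[{"delta_pos":[0,0,-15],"twist":[0,0,0],"grip":0.9},{"delta_pos":[0,0,-30],"twist":[0,0,0],"grip":0.9},{"delta_pos":[0,0,-40],"twist":[0,0,0],"grip":0.9},{"delta_pos":[0,0,-40],"twist":[0,0,0],"grip":0.9},{"delta_pos":[0,0,-15],"twist":[0,0,0],"grip":0.9},{"delta_pos":[-10,-35,0],"twist":[0,0,0],"grip":0.9},{"delta_pos":[-12,-45,0],"twist":[0,0,0],"grip":0.9},{"delta_pos":[-10,-40,0],"twist":[0,0,0],"grip":0.9},{"delta_pos":[-8,-35,0],"twist":[0,0,0],"grip":0.9},{"delta_pos":[0,0,0],"twist":[0,0,0],"grip":0.9}]'

```text
time: 3.75
position: [550.8, -96.3, 166.8]
tool_rot: [-3.14, 0.001, 0.001]
force: [-0.9, -0.5, 0.3]
width: 42.9
gripper_force: 50.9
```

Run:
```python
from m import *
s=ctrl.sense();print(s['position'],s['tool_rot'],s['width'])
c=cap('wrist');t=cap('top');d=cap('side')
L=c['bgr'];R=np.vstack([cv2.resize(t['bgr'][130:270,240:427],(240,180)),cv2.resize(d['bgr'][120:260,210:397],(240,180)),np.zeros((60,240,3),np.uint8)])
cv2.imwrite('pics/w2.png',np.hstack([L,R]))
for n,X in(('tip',[545,-13.5,106]),('tcp',s['position'])): print(n,proj(c,X),proj(t,X),proj(d,X))
```

```text
[550.80339081 -96.34988768 166.83092818] [-3.14008304e+00  6.34220445e-04  1.29800562e-03] 42.859767242058645
tip [149.51112698 238.75279986] [292.20672613 191.71760578] [274.06793399 197.36966834]
tcp [272.75110619 277.36832059] [330.21834157 184.59303163] [295.80934368 160.75012041]
```

View pics/w2.png

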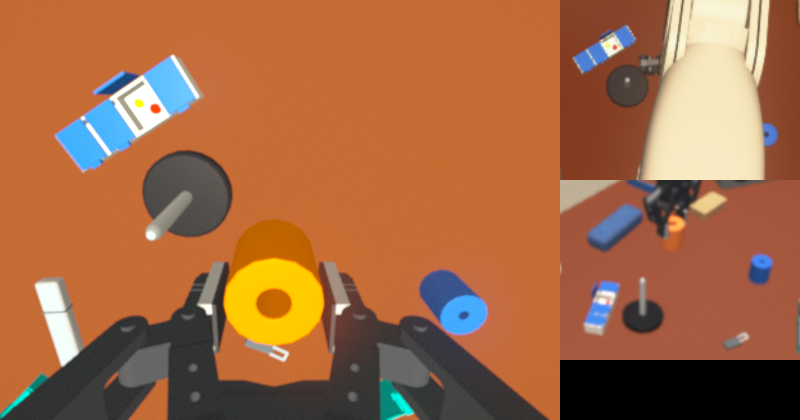

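Wrist picture: the sleeve is held upright with its bore at (274,303), and the column tip is at (151,235). The open compartment is at (143,107), and the base disc at (187,193).

Run:
```python
from m import *
c=ld('wrist')
k=blob(c,(18,150,225),(35,255,255),(274,301),60);e=cv2.fitEllipse(cv2.convexHull(k));print(e,'sleeve top z188',plane(c,e[0],188.2))
print('bore',plane(c,(274,303),188.2))
print('tip',plane(c,(151.5,235),106),'colfoot',plane(c,(187,197),14))
m=blob(c,(0,0,0),(180,140,110),(187,193),55);e=cv2.fitEllipse(cv2.convexHull(m));print(e,plane(c,e[0],10))
print('cell',plane(c,(143,107),22))
```

```text
((273.42388916015625, 301.34478759765625), (86.71138000488281, 99.53359985351562), 90.26542663574219) sleeve top z188 [551.51088261 -96.68453481 188.2       ]
bore [550.68606722 -96.93205179 188.2       ]
tip [547.72469947 -15.15413561 106.        ] colfoot [547.51972825 -15.95460977  14.        ]
((187.01113891601562, 193.2755889892578), (83.79488372802734, 89.40560150146484), 118.20384979248047) [550.01375909 -15.17554102  10.        ]
cell [627.81829595  12.0547534   22.        ]
```

Emit:
carry_out --commands '[{"delta_pos":[-1,-20,0],"twist":[0,0,0],"grip":0.9},{"delta_pos":[-1.5,-30,0],"twist":[0,0,0],"grip":0.9},{"delta_pos":[-1.2,-25,10],"twist":[0,0,0],"grip":0.9},{"delta_pos":[0,-6.5,10],"twist":[0,0,0],"grip":0.9},{"delta_pos":[0,0,0],"twist":[0,0,0],"grip":0.9},{"delta_pos":[0,0,0],"twist":[0,0,0],"grip":0.9}]'

```text
time: 4.5
position: [548.9, -20.3, 146.0]
tool_rot: [3.141, -0.012, -0.001]
force: [0.2, 0.0, -1.4]
width: 42.3
gripper_force: 51.0
```

Run:
```python
from m import *
for i in range(3):
    c=cap('wrist');s=ctrl.sense();print(s['position'],s['tool_rot'])
z=s['position'][2]+21.4
k=blob(c,(18,150,225),(35,255,255),(274,301),60);e=cv2.fitEllipse(cv2.convexHull(k));print('sleeve',plane(c,e[0],z))
k=blob(c,(0,0,0),(180,140,110),(280,190),75);h=cv2.convexHull(k);print(cv2.boundingRect(h))
d=cap('side');X=s['position'];u,v=proj(d,X).astype(int)
A=cv2.resize(d['bgr'][v-50:v+70,u-60:u+60],(420,420),interpolation=cv2.INTER_CUBIC)
cv2.imwrite('pics/w3.png',np.hstack([cv2.resize(c['bgr'],(380,285)),np.zeros((285,0,3),np.uint8)]) if 0 else np.hstack([c['bgr'][:, 90:470],A]))
# axis of held sleeve vs column in side view
k=blob(d,(5,150,120),(25,255,255),(u,v),40);print('side sleeve',cv2.minAreaRect(k))
```

```text
[549.21005482 -20.42671458 146.38186227] [ 3.14096951e+00 -1.22267329e-02  2.32488696e-04]
[549.31992183 -20.35638875 146.57736798] [ 3.14114191e+00 -1.22954576e-02  9.14804962e-04]
[549.37918327 -20.265127   146.73511712] [ 3.14120885e+00 -1.22293331e-02  1.51865474e-03]
sleeve [550.02849647 -20.6549264  168.13511712]
(220, 153, 93, 83)
side sleeve ((277.2796630859375, 190.47239685058594), (61.24867248535156, 79.83985900878906), 68.83873748779297)
```

View pics/w3.png

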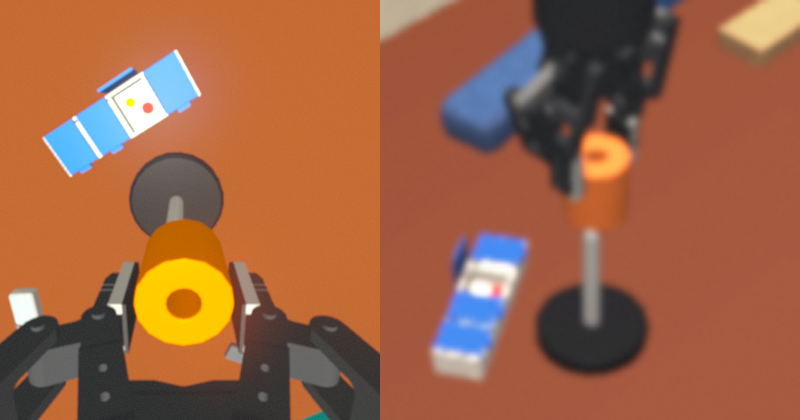

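Wrist and side views both show the sleeve just above the tip. The side crop puts the sleeve's centre at about 597 and the column at about 592. It needs about 5 mm of +y and 2 mm of −x.

Emit:
carry_out --commands '[{"delta_pos":[-2,-5,4],"twist":[0,0,0],"grip":0.9},{"delta_pos":[0,0,4],"twist":[0,0,0],"grip":0.9},{"delta_pos":[0,0,0],"twist":[0,0,0],"grip":0.9},{"delta_pos":[0,0,5],"twist":[0,0,0],"grip":0.9},{"delta_pos":[0,0,4],"twist":[0,0,0],"grip":0.9},{"delta_pos":[0,0,0],"twist":[0,0,0],"grip":0.9}]'

```text
time: 5.3
position: [546.4, -13.9, 128.5]
tool_rot: [-3.142, 0.009, 0.002]
force: [0.4, -0.2, -0.5]
width: 42.6
gripper_force: 51.0
```

Emit:
carry_out --commands '[{"delta_pos":[0,0,4],"twist":[0,0,0],"grip":0.9},{"delta_pos":[0,0,4],"twist":[0,0,0],"grip":0.9},{"delta_pos":[0,0,0],"twist":[0,0,0],"grip":0.9}]'

```text
time: 5.6
position: [546.8, -14.0, 120.7]
tool_rot: [-3.142, 0.009, 0.001]
force: [1.1, -0.2, -1.3]
width: 42.7
gripper_force: 50.9
```

Run:
```python
from m import *
c=cap('wrist');s=ctrl.sense();print(s['position'],s['tool_rot'],s['force'],s['moment'])
d=cap('side');X=s['position'];u,v=proj(d,X).astype(int)
A=cv2.resize(d['bgr'][v-50:v+70,u-60:u+60],(420,420),interpolation=cv2.INTER_CUBIC)
cv2.imwrite('pics/w4.png',np.hstack([c['bgr'][:, 90:470],A]))
```

```text
[546.88235606 -13.96624182 120.98444666] [-3.14154589e+00  9.40581545e-03  2.90142688e-04] [ 0.01513338 -0.38393847 -0.70876078] [ 0.0620235  -0.12474465  0.04413834]
```

View pics/w4.png

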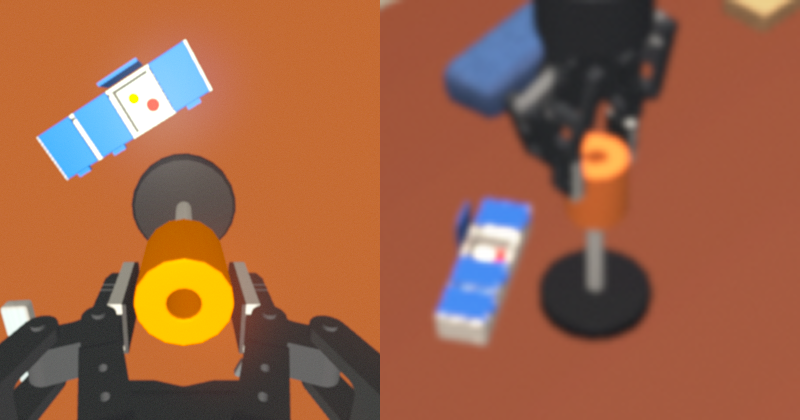

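The sleeve is over the column in both views (bore line at 597, column at 595 in the side crop), and no contact force shows. I'll lower it.

Emit:
carry_out --commands '[{"delta_pos":[0,0,8],"twist":[0,0,0],"grip":0.9},{"delta_pos":[0,0,10],"twist":[0,0,0],"grip":0.9},{"delta_pos":[0,0,10],"twist":[0,0,0],"grip":0.9},{"delta_pos":[0,0,10],"twist":[0,0,0],"grip":0.9},{"delta_pos":[0,0,10],"twist":[0,0,0],"grip":0.9},{"delta_pos":[0,0,10],"twist":[0,0,0],"grip":0.9},{"delta_pos":[0,0,0],"twist":[0,0,0],"grip":0.9}]'

```text
time: 6.4
position: [546.8, -13.9, 61.8]
tool_rot: [-3.141, 0.009, 0.001]
force: [2.2, -0.4, -1.1]
width: 43.0
gripper_force: 51.0
```

Emit:
carry_out --commands '[{"delta_pos":[0,0,8],"twist":[0,0,0],"grip":0.9},{"delta_pos":[0,0,6],"twist":[0,0,0],"grip":0.9},{"delta_pos":[0,0,2],"twist":[0,0,0],"grip":0.9},{"delta_pos":[0,0,0],"twist":[0,0,0],"grip":0.9}]'

```text
time: 6.8
position: [546.9, -14.0, 47.0]
tool_rot: [-3.142, 0.009, 0.0]
force: [0.3, 0.2, -1.1]
width: 42.8
gripper_force: 51.1
```

Emit:
carry_out --commands '[{"delta_pos":[0,0,1.5],"twist":[0,0,0],"grip":0.9},{"delta_pos":[0,0,1.5],"twist":[0,0,0],"grip":0.9},{"delta_pos":[0,0,0],"twist":[0,0,0],"grip":0.9}]'

```text
time: 7.1
position: [546.9, -14.0, 44.3]
tool_rot: [-3.142, 0.009, -0.0]
force: [0.8, 0.6, -0.8]
width: 42.6
gripper_force: 51.1
```

Emit:
carry_out --commands '[{"delta_pos":[0,0,1],"twist":[0,0,0],"grip":0.9},{"delta_pos":[0,0,1],"twist":[0,0,0],"grip":0.9},{"delta_pos":[0,0,0],"twist":[0,0,0],"grip":0.9}]'

```text
time: 7.4
position: [546.9, -14.0, 42.6]
tool_rot: [-3.142, 0.009, -0.0]
force: [0.0, 0.1, 2.5]
width: 42.6
gripper_force: 51.3
```

Emit:
carry_out --commands '[{"delta_pos":[0,0,1],"twist":[0,0,0],"grip":0.9},{"delta_pos":[0,0,0],"twist":[0,0,0],"grip":0.4},{"delta_pos":[0,0,0],"twist":[0,0,0],"grip":0.2},{"delta_pos":[0,0,0],"twist":[0,0,0],"grip":0.2},{"delta_pos":[0,0,0],"twist":[0,0,0],"grip":0.2},{"delta_pos":[0,0,-10],"twist":[0,0,0],"grip":0.2},{"delta_pos":[0,0,-30],"twist":[0,0,0],"grip":0.2},{"delta_pos":[0,0,-40],"twist":[0,0,0],"grip":0.2},{"delta_pos":[0,0,-40],"twist":[0,0,0],"grip":0.2},{"delta_pos":[0,0,-20],"twist":[0,0,0],"grip":0.2}]'

```text
time: 8.4
position: [548.7, -14.0, 186.1]
tool_rot: [3.141, -0.009, 0.01]
force: [0.5, -0.3, -0.8]
width: 68.4
gripper_force: 0.0
```

Run:
```python
from m import *
c=cap('wrist');s=ctrl.sense();print(s['position'],s['tool_rot'],s['width'])
cv2.imwrite('pics/w5.png',c['bgr'])
k=blob(c,(18,150,225),(35,255,255),(280,210),250);e=cv2.fitEllipse(cv2.convexHull(k));print(e,'sleeve@64',plane(c,e[0],64))
print('pred 64',proj(c,[547,-14.5,64]),'tip',proj(c,[547,-14.5,106]))
```

```text
[549.99921574 -14.05236753 188.54454063] [ 3.14131008 -0.00941116  0.01670826] 68.35136567924171
((273.3015441894531, 206.66070556640625), (49.613243103027344, 51.24736022949219), 90.82841491699219) sleeve@64 [546.70383877 -14.42612521  64.        ]
pred 64 [273.387192   206.32553337] tip [273.46450139 223.64968958]
```

View pics/w5.png

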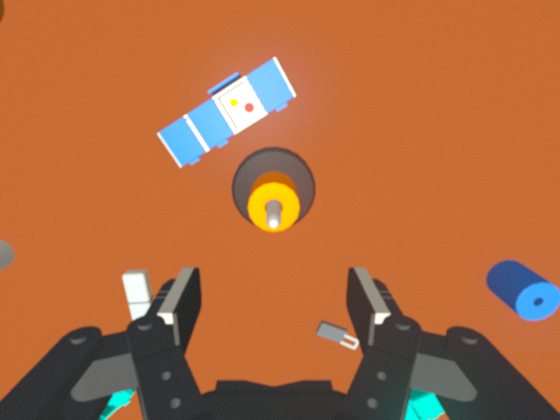

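The orange sleeve is seated on the base: its top at (273,207) agrees with the predicted seat position. Next is the lens arm.

Emit:
carry_out --commands '[{"delta_pos":[-6,-30,0],"twist":[0,0,0],"grip":0.2},{"delta_pos":[-6,-47,0],"twist":[0,0,0],"grip":0.2},{"delta_pos":[-6,-47,0],"twist":[0,0,0],"grip":0.2},{"delta_pos":[-6,-47,0],"twist":[0,0,0],"grip":0.2},{"delta_pos":[-6,-47,0],"twist":[0,0,0],"grip":0.2},{"delta_pos":[-6,-47,0],"twist":[0,0,0],"grip":0.2},{"delta_pos":[-5,-43,0],"twist":[0,0,-3],"grip":0.2},{"delta_pos":[0,0,0],"twist":[0,0,-8],"grip":0.2},{"delta_pos":[0,0,0],"twist":[0,0,-8],"grip":0.2},{"delta_pos":[0,0,0],"twist":[0,0,0],"grip":0.2}]'

```text
time: 9.45
position: [494.7, 156.7, 196.3]
tool_rot: [-2.931, -0.787, -0.008]
force: [-0.0, 0.4, -0.3]
width: 68.3
gripper_force: 0.0
```

Run:
```python
from m import *
for i in range(3): c=cap('wrist')
s=ctrl.sense();print(s['position'],s['tool_rot'],s['width'])
cv2.imwrite('pics/w6.png',c['bgr'])
R=cv2.Rodrigues(s['tool_rot'])[0];print('yaw',np.degrees(np.arctan2(R[1,0],R[0,0])),R[:,2])
print('pred collar',proj(c,[474,284,34]),'lens',proj(c,[560,314,12]),'block',proj(c,[506,295,34]))
```

```text
[494.97431015 156.2347192  196.19033763] [-2.93233663 -0.78224376 -0.00781774] 68.6747177684892
yaw 29.778675176882835 [-0.0224865   0.10422444 -0.99429956]
pred collar [163.8054437  146.71323806] lens [182.00863698  47.66449906] block [167.12131008 110.37043541]
```

View pics/w6.png

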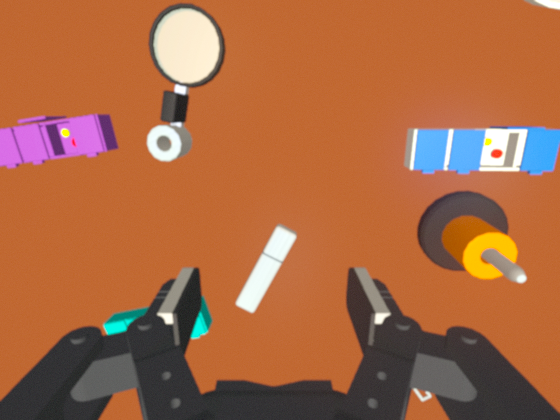

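The wrist picture shows the lens arm's collar at (168,142), its block at (175,105) and its lens at (187,46). The move fell short and the tool tilted about 6°, so I'll work out the correction.

```bash
cat > goto.py <<'E'
from m import *
from scipy.spatial.transform import Rotation as Ro
def goto(p,yaw):
    s=ctrl.sense();R=cv2.Rodrigues(s['tool_rot'])[0];y=np.radians(yaw)
    T=np.array([[np.cos(y),np.sin(y),0],[np.sin(y),-np.cos(y),0],[0,0,-1]])
    print('pos',s['position'].round(1),'twist',np.degrees(Ro.from_matrix(R.T@T).as_rotvec()).round(2),'shift now',(R.T@(np.array(p)-s['position'])).round(1),'shift after turn',(T.T@(np.array(p)-s['position'])).round(1))
E
python3 - <<'E'
from goto import *
goto([508,294,190],19)
c=ld('wrist');a,b=plane(c,(168,142),34),plane(c,(187,46),12);print(a,b,b-a,np.degrees(np.arctan2(*(b-a)[1::-1])))
E
```

```text
pos [495.  156.2 196.2] twist [-5.99 -1.3  10.86] shift now [  79.5 -111.6   20.2] shift after turn [  57.2 -126.     6.2]
[480.15604205 282.26450745  34.        ] [563.61178688 310.4017986   12.        ] [ 83.45574483  28.13729115 -22.        ] 18.631649108060646
```

Emit:
carry_out --commands '[{"delta_pos":[0,0,0],"twist":[-3,-0.65,5.4],"grip":0.2},{"delta_pos":[0,0,0],"twist":[-3,-0.65,5.4],"grip":0.2},{"delta_pos":[11,-24,0],"twist":[0,0,0],"grip":0.2},{"delta_pos":[11,-24,0],"twist":[0,0,0],"grip":0.2},{"delta_pos":[11,-24,0],"twist":[0,0,0],"grip":0.2},{"delta_pos":[11,-24,0],"twist":[0,0,0],"grip":0.2},{"delta_pos":[11,-24,0],"twist":[0,0,0],"grip":0.2},{"delta_pos":[0,0,0],"twist":[0,0,0],"grip":0.2},{"delta_pos":[0,0,0],"twist":[0,0,0],"grip":0.2}]'

```text
time: 10.5
position: [522.3, 241.4, 197.6]
tool_rot: [-3.037, -0.635, 0.014]
force: [-0.1, -0.9, -0.4]
width: 68.6
gripper_force: 0.0
```

Run:
```python
from goto import *
for i in range(3): c=cap('wrist')
goto([508,294,190],19)
cv2.imwrite('pics/w7.png',c['bgr'])
k=blob(c,(10,15,170),(40,130,255),(280,90),150);e=cv2.fitEllipse(k);print(e,'lens',plane(c,e[0],8))
k=blob(c,(0,0,140),(180,70,255),proj(c,[476,283,34]),35);e2=cv2.fitEllipse(cv2.convexHull(k));print(e2,'collar',plane(c,e2[0],34))
k=blob(c,(0,0,0),(180,140,90),proj(c,[508,294,34]),28);print('block',cv2.minAreaRect(k))
d=plane(c,e[0],8)-plane(c,e2[0],34);print(d,np.degrees(np.arctan2(d[1],d[0])))
```

```text
pos [522.2 241.  197.9] twist [-2.26  0.11  4.59] shift now [  8.2 -53.9  10. ] shift after turn [  3.8 -54.8   7.9]
((230.22633361816406, 116.71308898925781), (64.31410217285156, 68.47270965576172), 157.0708465576172) lens [563.87899744 312.63758293   8.        ]
((221.54383850097656, 209.08285522460938), (34.67756652832031, 41.273250579833984), 32.684600830078125) collar [481.35678479 285.26458014  34.        ]
block ((224.48968505859375, 177.1241455078125), (15.778642654418945, 29.730281829833984), 4.763641834259033)
[ 82.52221265  27.37300279 -26.        ] 18.35092351802617
```

View pics/w7.png

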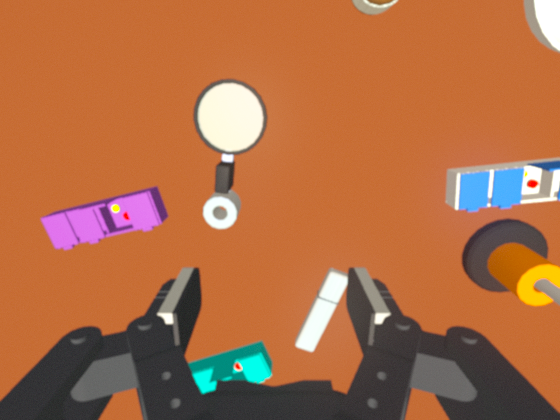

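The wrist picture shows the lens at (230,117), the block at (224,177) and the collar at (221,210). The purple organiser at (105,217) is a look-alike and not touched.

Emit:
carry_out --commands '[{"delta_pos":[0,0,0],"twist":[-1.1,0,2.3],"grip":0.2},{"delta_pos":[0,0,0],"twist":[-1.1,0,2.5],"grip":0.2},{"delta_pos":[0,-15,10],"twist":[0,0,0],"grip":0.2},{"delta_pos":[2,-20,25],"twist":[0,0,0],"grip":0.2},{"delta_pos":[2,-18,25],"twist":[0,0,0],"grip":0.2},{"delta_pos":[0,0,10],"twist":[0,0,0],"grip":0.2},{"delta_pos":[0,0,0],"twist":[0,0,0],"grip":0.2},{"delta_pos":[0,0,0],"twist":[0,0,0],"grip":0.2}]'

```text
time: 11.45
position: [525.5, 245.5, 130.1]
tool_rot: [-3.033, -0.638, 0.017]
force: [-0.2, -0.3, 0.5]
width: 68.2
gripper_force: 0.0
```

Run:
```python
from goto import *
for i in range(3): c=cap('wrist')
goto([510,294,130],18.6)
k=blob(c,(10,15,170),(40,130,255),proj(c,[562,312,8]),80);e=cv2.fitEllipse(k);L=plane(c,e[0],8);print(e,'lens',L)
k=blob(c,(0,0,0),(180,140,90),proj(c,[509,294,34]),28);b=cv2.minAreaRect(k);print('block',b,plane(c,b[0],34))
k=blob(c,(0,0,140),(180,70,255),proj(c,[478,283,34]),40);e2=cv2.fitEllipse(cv2.convexHull(k));C=plane(c,e2[0],34);d=L-C;print(e2,C,d,np.degrees(np.arctan2(d[1],d[0])))
cv2.imwrite('pics/w8.png',c['bgr'])
```

```text
pos [526.2 245.9 131.1] twist [-2.5   0.08  5.16] shift now [  4.6 -50.4   3.3] shift after turn [  0.  -50.7   1.1]
((221.297119140625, 127.577880859375), (78.05701446533203, 84.2298812866211), 152.513916015625) lens [564.19997556 312.73696136   8.        ]
block ((213.7315216064453, 201.79571533203125), (21.770021438598633, 38.924049377441406), 3.5763344764709473) [513.89369442 294.391652    34.        ]
((210.990478515625, 240.12454223632812), (42.9355354309082, 53.01824951171875), 35.14073944091797) [482.93061    285.17765977  34.        ] [ 81.26936556  27.55930159 -26.        ] 18.732341317447915
```

View pics/w8.png

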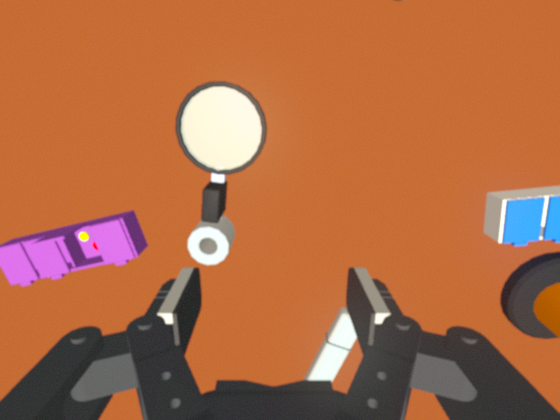

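Run:
```python
from goto import *
s=ctrl.sense();print(s['q'].round(3),s['position'],s['joint_velocities'].round(3),s['effort'].round(1),s['force'],s['tool_rot'])
```

```text
[0.414 0.457 0.05  1.163 0.044 3.141] [526.17668462 245.90988628 131.06001794] [ 0.    -0.    -0.003 -0.001  0.001 -0.   ] [  0.  -45.7  23.8   0.    0.1   0. ] [-0.1220472   0.35823027  0.2506944 ] [-3.03245303 -0.63789527  0.01309524]
```

Emit:
carry_out --commands '[{"delta_pos":[0,-10,0],"twist":[0,0,0],"grip":0.2},{"delta_pos":[0,-10,0],"twist":[0,0,0],"grip":0.2},{"delta_pos":[0,0,0],"twist":[0,0,0],"grip":0.2}]'

```text
time: 11.9
position: [520.7, 256.6, 131.0]
tool_rot: [-3.02, -0.661, 0.019]
force: [0.0, 0.1, -1.5]
width: 68.6
gripper_force: 0.0
```

Run:
```python
from goto import *
s=ctrl.sense();print(s['q'].round(3),s['position'],s['joint_velocities'].round(3),s['effort'].round(1),s['force'],s['tool_rot'])
```

```text
[0.431 0.458 0.051 1.165 0.051 3.141] [520.71876285 256.58060543 131.03883477] [-0.007  0.004 -0.007 -0.002 -0.011  0.   ] [  0.  -46.2  24.    0.    0.2  -0. ] [ 0.04455395  0.06143506 -1.48082325] [-3.02003565 -0.66135097  0.01892827]
```

Joint 6 is at its limit (q6 = 3.14). The gripper is symmetric, so I'll make a half turn the other way.

Emit:
carry_out --commands '[{"delta_pos":[0,0,-5],"twist":[0,0,-8.5],"grip":0.2},{"delta_pos":[0,0,-5],"twist":[0,0,-8.5],"grip":0.2},{"delta_pos":[0,0,-5],"twist":[0,0,-8.5],"grip":0.2},{"delta_pos":[0,0,0],"twist":[0,0,-8.5],"grip":0.2},{"delta_pos":[0,0,0],"twist":[0,0,-8.5],"grip":0.2},{"delta_pos":[0,0,0],"twist":[0,0,-8.5],"grip":0.2},{"delta_pos":[0,0,0],"twist":[0,0,-8.5],"grip":0.2},{"delta_pos":[0,0,0],"twist":[0,0,-8.5],"grip":0.2},{"delta_pos":[0,0,0],"twist":[0,0,-8.5],"grip":0.2},{"delta_pos":[0,0,0],"twist":[0,0,-8.5],"grip":0.2}]'

```text
time: 12.9
position: [521.1, 255.3, 145.6]
tool_rot: [-1.776, -2.537, -0.037]
force: [-0.9, -0.1, 0.6]
width: 68.1
gripper_force: 0.0
```

Emit:
carry_out --commands '[{"delta_pos":[0,0,0],"twist":[0,0,-8.5],"grip":0.2},{"delta_pos":[0,0,0],"twist":[0,0,-8.5],"grip":0.2},{"delta_pos":[0,0,0],"twist":[0,0,-8.5],"grip":0.2},{"delta_pos":[0,0,0],"twist":[0,0,-8.5],"grip":0.2},{"delta_pos":[0,0,0],"twist":[0,0,-8.5],"grip":0.2},{"delta_pos":[0,0,0],"twist":[0,0,-8.5],"grip":0.2},{"delta_pos":[0,0,0],"twist":[0,0,-8.5],"grip":0.2},{"delta_pos":[0,0,0],"twist":[0,0,-8.5],"grip":0.2},{"delta_pos":[0,0,0],"twist":[0,0,-8.5],"grip":0.2},{"delta_pos":[0,0,0],"twist":[0,0,0],"grip":0.2}]'

```text
time: 13.9
position: [521.1, 255.2, 145.5]
tool_rot: [0.167, -3.115, -0.073]
force: [-0.0, 0.3, -0.0]
width: 68.2
gripper_force: 0.0
```

Run:
```python
from goto import *
goto([510.5,294,100],198.6);print(ctrl.sense()['q'].round(3))
```

```text
pos [521.1 255.2 145.5] twist [  2.83  -0.75 -12.46] shift now [ 5.5 37.5 47.5] shift after turn [-2.4 40.1 45.5]
[0.429 0.448 0.074 1.2   0.051 0.322]
```

Emit:
carry_out --commands '[{"delta_pos":[0,0,0],"twist":[1.4,-0.4,-6.2],"grip":0.2},{"delta_pos":[0,0,0],"twist":[1.4,-0.4,-6.2],"grip":0.2},{"delta_pos":[-1,20,10],"twist":[0,0,0],"grip":0.2},{"delta_pos":[-1.4,20,20],"twist":[0,0,0],"grip":0.2},{"delta_pos":[0,0,0],"twist":[0,0,0],"grip":0.2},{"delta_pos":[0,0,0],"twist":[0,0,0],"grip":0.2}]'

```text
time: 14.5
position: [510.2, 293.7, 115.1]
tool_rot: [0.505, -3.1, 0.001]
force: [-0.3, -0.3, -0.2]
width: 68.2
gripper_force: 0.0
```

Run:
```python
from goto import *
for i in range(3): c=cap('wrist')
goto([510.5,294,100],198.6);s=ctrl.sense()
cv2.imwrite('pics/w9.png',c['bgr'])
for n,X in dict(block=[510.5,294,34],collar=[478.3,283.2,34],lens=[563.6,311.9,12],tcp=s['position']).items(): print(n,proj(c,X))
```

```text
pos [511.5 293.5 116.4] twist [ 0.03  0.14 -0.16] shift now [ 0.8  0.8 16.4] shift after turn [ 0.7  0.8 16.4]
block [275.09145069 217.26342946]
collar [275.13249618 171.09267483]
lens [275.04054924 271.02689661]
tcp [274.02707065 275.65604256]
```

View pics/w9.png

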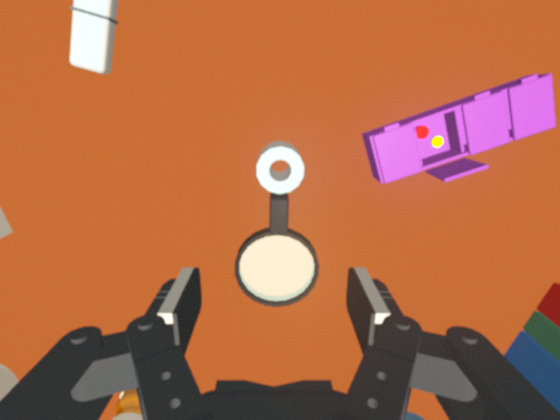

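The wrist picture shows the collar at (280,170), the block at (279,214) and the lens at (277,267), all lined up with the gripper. That view puts me at 12 pictures, over the limit of 10, so I'll use only numeric measurements from here.

Run:
```python
from goto import *
c=ld('wrist')
k=blob(c,(10,5,170),(40,130,255),(277,267),45);e=cv2.fitEllipse(k);L=plane(c,e[0],8)
k=blob(c,(0,0,150),(180,70,255),(280,170),28);e2=cv2.fitEllipse(cv2.convexHull(k));C=plane(c,e2[0],34);d=L-C
k=blob(c,(0,0,0),(180,140,100),(279,213),19);b=cv2.minAreaRect(k)
yaw=np.degrees(np.arctan2(d[1],d[0]));print(e,e2,b,'L',L,'C',C,d,np.hypot(*d[:2]),yaw,plane(c,b[0],34))
u=d[:2]/np.hypot(*d[:2]);P=L[:2]-56*u;Q=C[:2]+34*u;print(P,Q);M=(P+Q)/2;goto([M[0],M[1],5],180+yaw)
```

```text
((276.513427734375, 266.3912048339844), (62.605201721191406, 74.89080047607422), 92.22845458984375) ((279.6393737792969, 168.14720153808594), (48.67879867553711, 52.209232330322266), 176.20974731445312) ((278.0933837890625, 212.50582885742188), (16.218355178833008, 35.80513381958008), 3.5763344764709473) L [561.08554125 312.393858     8.        ] C [475.35719689 285.49339358  34.        ] [ 85.72834436  26.90046441 -26.        ] 89.84978582265539 17.421194058910046 [506.35408839 294.89178044  34.        ]
[507.65428106 295.62780794] [507.79760486 295.67278112]
pos [511.5 293.5 116.4] twist [0.03 0.14 1.02] shift now [  3.1   3.2 111.4] shift after turn [  2.9   3.2 111.4]
```

Emit:
carry_out --commands '[{"delta_pos":[1.5,1.6,20],"twist":[0,0,1],"grip":0.2},{"delta_pos":[1.4,1.6,30],"twist":[0,0,0],"grip":0.2},{"delta_pos":[0,0,30],"twist":[0,0,0],"grip":0.2},{"delta_pos":[0,0,20],"twist":[0,0,0],"grip":0.2},{"delta_pos":[0,0,8],"twist":[0,0,0],"grip":0.3},{"delta_pos":[0,0,0],"twist":[0,0,0],"grip":0.5},{"delta_pos":[0,0,0],"twist":[0,0,0],"grip":0.7}]' --force 90

```text
time: 15.35
position: [508.2, 296.3, 8.8]
tool_rot: [-0.477, 3.102, 0.002]
force: [0.2, 0.5, 0.0]
width: 31.1
gripper_force: 0.0
```

Run:
```python
from goto import *
goto([507.7,295.6,5],197.4);s=ctrl.sense();print(s['force'],s['width'],s['gripper_force'])
```

```text
pos [508.2 296.3   8.8] twist [0.06 0.18 0.1 ] shift now [ 0.7 -0.5  3.8] shift after turn [ 0.7 -0.5  3.8]
[0.24613383 0.51835915 0.03848914] 31.09285592364715 0.0
```

Emit:
carry_out --commands '[{"delta_pos":[0.5,-0.4,3],"twist":[0,0,0],"grip":0.7},{"delta_pos":[0,0,0],"twist":[0,0,0],"grip":0.85},{"delta_pos":[0,0,0],"twist":[0,0,0],"grip":1},{"delta_pos":[0,0,0],"twist":[0,0,0],"grip":1},{"delta_pos":[0,0,0],"twist":[0,0,0],"grip":1},{"delta_pos":[0,0,0],"twist":[0,0,0],"grip":1}]'

```text
time: 15.95
position: [507.4, 295.9, 5.7]
tool_rot: [-0.478, 3.102, 0.002]
force: [-0.9, -0.0, 6.1]
width: 12.8
gripper_force: 88.7
```

Emit:
carry_out --commands '[{"delta_pos":[0,0,-10],"twist":[0,0,0],"grip":1},{"delta_pos":[0,0,-20],"twist":[0,0,0],"grip":1},{"delta_pos":[0,0,-30],"twist":[0,0,0],"grip":1},{"delta_pos":[0,0,-30],"twist":[0,0,0],"grip":1},{"delta_pos":[0,0,-30],"twist":[0,0,0],"grip":1},{"delta_pos":[0,0,-20],"twist":[0,0,0],"grip":1},{"delta_pos":[0,0,0],"twist":[0,0,0],"grip":1},{"delta_pos":[0,0,0],"twist":[0,0,0],"grip":1}]'

```text
time: 16.75
position: [506.2, 295.2, 144.0]
tool_rot: [-0.479, 3.105, 0.001]
force: [-0.5, -0.5, -2.9]
width: 12.9
gripper_force: 87.7
```

Run:
```python
from goto import *
a=cap('wrist');c=cap('wrist');s=ctrl.sense();print(s['force'],s['width'],s['gripper_force'],s['q'].round(3))
goto([547+32.3,-14.3+10.5,s['position'][2]],197.6)
z=s['position'][2]-6+34
k=blob(c,(0,0,150),(180,70,255),proj(c,s['position']+[-32,-10,28]),60);e2=cv2.fitEllipse(cv2.convexHull(k));print(e2,'collar',plane(c,e2[0],z), plane(c,e2[0],z)-s['position'])
k=blob(c,(10,5,150),(40,130,255),proj(c,s['position']+[53,17,2]),90);e=cv2.fitEllipse(k);print(e,'lens',plane(c,e[0],z-26)-s['position'])
```

```text
[-0.51302793  0.22092807 -3.67828741] 12.811144041330914 87.67400979995728 [0.528 0.46  0.086 1.2   0.    0.222]
pos [505.3 294.7 142.4] twist [-0.02 -0.17 -0.05] shift now [ 1.940e+01 -3.069e+02  2.000e-01] shift after turn [  19.7 -306.9    0. ]
((273.64593505859375, 235.28369140625), (82.63044738769531, 88.64137268066406), 87.76556396484375) collar [474.61492321 284.73820371 170.42818302] [-30.67303539  -9.94464352  28.        ]
((273.4517822265625, 362.9571838378906), (49.26777648925781, 49.71828079223633), 87.35388946533203) lens [50.02440257 15.53096181  2.        ]
```

Emit:
carry_out --commands '[{"delta_pos":[2,-20,0],"twist":[0,0,0],"grip":1},{"delta_pos":[2,-30,0],"twist":[0,0,0],"grip":1},{"delta_pos":[2,-35,0],"twist":[0,0,0],"grip":1},{"delta_pos":[2,-35,0],"twist":[0,0,0],"grip":1},{"delta_pos":[2,-35,0],"twist":[0,0,0],"grip":1},{"delta_pos":[2,-35,0],"twist":[0,0,0],"grip":1},{"delta_pos":[2,-30,0],"twist":[0,0,0],"grip":1},{"delta_pos":[2,-25,0],"twist":[0,0,0],"grip":1},{"delta_pos":[2,-15,0],"twist":[0,0,0],"grip":1},{"delta_pos":[0,0,0],"twist":[0,0,0],"grip":1}]'

```text
time: 17.85
position: [567.1, 40.2, 142.8]
tool_rot: [0.474, -3.104, -0.001]
force: [-0.1, 0.4, -2.9]
width: 12.2
gripper_force: 88.1
```

```bash
cat > al.py <<'E'
from goto import *
for i in range(3): c=cap('wrist')
s=ctrl.sense();T=s['position'];print(s['force'],s['width'],s['q'].round(3))
goto([547+32.3,-14.3+10.3,T[2]],197.6)
z=T[2]-5.7+34
pc=proj(c,T+[-32,-10,28]);pt=proj(c,[547,-14.3,106]);print('pred collar',pc,'tip',pt)
k=blob(c,(0,0,150),(180,70,255),pc,60);e2=cv2.fitEllipse(cv2.convexHull(k));C=plane(c,e2[0],z);print(e2,'collar',C-T)
ko=blob(c,(10,200,120),(32,255,255),proj(c,[547,-14.3,60]),90);print('orange',cv2.boundingRect(ko))
yy,xx=np.mgrid[:420,:560]
m=cv2.inRange(cv2.cvtColor(c['bgr'],cv2.COLOR_BGR2HSV),(0,0,100),(180,70,255));m[np.hypot(xx-pt[0],yy-pt[1])>35]=0;cv2.drawContours(m,[k],-1,0,-1)
n,l,st,ce=cv2.connectedComponentsWithStats(m)
for i in range(1,n):
    if st[i][4]>15: print('tipblob',st[i],ce[i])
print('pix 1mm',proj(c,[548,-14.3,106])-pt,proj(c,[547,-13.3,106])-pt)
E
python3 al.py
```

```text
[ 0.53572851 -0.33387435 -2.99889371] 12.52306342936904 [ 7.500e-02  4.260e-01  3.700e-02  1.182e+00  1.000e-03 -2.320e-01]
pos [567.2  42.9 143.7] twist [ 0.09 -0.02 -0.01] shift now [  2.6 -48.4  -0.1] shift after turn [  2.6 -48.4   0. ]
pred collar [276.06898184 234.34320181] tip [188.6927461  184.48713299]
((267.8315124511719, 237.80035400390625), (83.17182922363281, 103.67337799072266), 74.09535217285156) collar [-29.84445487 -12.56680991  28.3       ]
orange (173, 131, 69, 69)
tipblob [183 160  31  32 579] [198.06044905 175.95164076]
pix 1mm [-0.39880463  1.6490339 ] [1.73908968 0.52293261]
```

Emit:
carry_out --commands '[{"delta_pos":[1,-20,0],"twist":[0,0,0],"grip":1},{"delta_pos":[1.2,-20,5],"twist":[0,0,0],"grip":1},{"delta_pos":[0,-8.5,10],"twist":[0,0,0],"grip":1},{"delta_pos":[0,0,5],"twist":[0,0,0],"grip":1},{"delta_pos":[0,0,0],"twist":[0,0,0],"grip":1},{"delta_pos":[0,0,0],"twist":[0,0,0],"grip":1}]'

```text
time: 18.6
position: [579.8, -3.7, 123.9]
tool_rot: [0.481, -3.104, -0.002]
force: [0.5, -1.0, -3.1]
width: 12.3
gripper_force: 88.2
```

```bash
python3 al.py
python3 - <<'E'
from goto import *
c=ld('wrist');s=ctrl.sense();T=s['position']
hsv=cv2.cvtColor(c['bgr'],cv2.COLOR_BGR2HSV)
# bore: dark/nonbright hole enclosed in collar top
pc=proj(c,T+[-31,-10,28]);m=cv2.inRange(hsv,(0,0,150),(180,70,255));yy,xx=np.mgrid[:420,:560];m[np.hypot(xx-pc[0],yy-pc[1])>60]=0
cs,h=cv2.findContours(m,cv2.RETR_CCOMP,cv2.CHAIN_APPROX_NONE)
for k,q in zip(cs,h[0]):
    if cv2.contourArea(k)>60:
        e=cv2.fitEllipse(k);print('hole' if q[3]>=0 else 'outer',np.round(e[0],1),np.round(e[1],1),(plane(c,e[0],T[2]+28.3)).round(1))
for y in range(int(pc[1])-60,int(pc[1])+61,5): print(y,[ '%d/%d/%d'%tuple(v) for v in hsv[y,int(pc[0])-48:int(pc[0])+49:8]])
E
```

```text
[ 0.17847874  0.45829848 -3.21747897] 12.684324411334064 [-8.000e-03  4.610e-01  4.000e-02  1.148e+00  1.000e-03 -3.150e-01]
pos [580.5  -4.1 124.7] twist [ 0.03  0.09 -0.  ] shift now [ 1.1  0.4 -0. ] shift after turn [1.1 0.4 0. ]
pred collar [274.4340428  234.01154084] tip [274.72283282 195.91960001]
((276.5628662109375, 236.07212829589844), (80.8228759765625, 118.6709213256836), 81.5898208618164) collar [-31.56479923  -9.02201788  28.3       ]
orange (241, 135, 69, 56)
tipblob [ 240  166   70   42 1218] [274.5771757  187.83497537]
pix 1mm [-0.59725366  1.79806248] [1.87031671 0.5735529 ]
outer [275.  236.2] [ 79.2 106.4] [549.1 -13.7 153. ]
hole [273.6 236.5] [36.3 39.6] [549.4 -14.1 153. ]
176 ['6/69/70', '7/39/84', '18/255/234', '23/255/255', '23/255/255', '10/140/160', '14/48/143', '17/47/148', '22/255/255', '23/255/255', '23/255/255', '8/70/109', '6/68/102']
181 ['9/167/133', '15/47/87', '13/193/202', '23/255/255', '11/83/165', '14/44/139', '14/43/142', '14/46/144', '13/54/147', '23/255/255', '23/255/255', '6/62/107', '6/76/94']
186 ['10/182/178', '8/44/87', '6/62/99', '14/14
[... 3296 characters left out ...]
78', '105/43/72', '104/182/238']
281 ['15/43/219', '105/8/63', '30/11/69', '23/26/129', '105/11/48', '113/21/49', '85/29/53', '90/10/53', '90/19/55', '24/19/131', '30/8/100', '111/22/80', '170/88/165']
286 ['10/178/176', '90/8/62', '30/24/96', '21/27/130', '130/17/46', '45/9/60', '50/12/63', '0/0/65', '96/21/60', '22/22/130', '21/22/118', '110/29/78', '8/144/167']
291 ['10/179/151', '60/13/40', '19/25/113', '24/27/131', '23/21/49', '30/4/67', '15/7/69', '38/15/68', '105/16/64', '27/22/130', '19/21/131', '120/21/62', '3/105/109']
296 ['7/135/89', '90/11/45', '25/26/126', '19/28/129', '10/16/48', '36/19/67', '15/8/64', '10/11/69', '80/13/60', '20/23/131', '21/26/129', '107/30/59', '173/17/61']
```

Emit:
carry_out --commands '[{"delta_pos":[2,0.6,4],"twist":[0,0,0],"grip":1},{"delta_pos":[0,0,5],"twist":[0,0,0],"grip":1},{"delta_pos":[0,0,5],"twist":[0,0,0],"grip":1},{"delta_pos":[0,0,4],"twist":[0,0,0],"grip":1},{"delta_pos":[0,0,0],"twist":[0,0,0],"grip":1}]'

```text
time: 19.25
position: [577.6, -4.9, 105.3]
tool_rot: [0.479, -3.104, -0.002]
force: [0.1, -0.5, -2.9]
width: 12.6
gripper_force: 88.2
```

Emit:
carry_out --commands '[{"delta_pos":[0,0,4],"twist":[0,0,0],"grip":1},{"delta_pos":[0,0,4],"twist":[0,0,0],"grip":1},{"delta_pos":[0,0,4],"twist":[0,0,0],"grip":1},{"delta_pos":[0,0,0],"twist":[0,0,0],"grip":1}]'

```text
time: 19.65
position: [577.7, -4.8, 93.5]
tool_rot: [0.479, -3.104, -0.001]
force: [-0.1, -0.7, -3.0]
width: 12.5
gripper_force: 88.2
```

Emit:
carry_out --commands '[{"delta_pos":[0,0,6],"twist":[0,0,0],"grip":1},{"delta_pos":[0,0,6],"twist":[0,0,0],"grip":1},{"delta_pos":[0,0,6],"twist":[0,0,0],"grip":1},{"delta_pos":[0,0,3],"twist":[0,0,0],"grip":1},{"delta_pos":[0,0,0],"twist":[0,0,0],"grip":1}]'

```text
time: 20.15
position: [577.7, -4.8, 72.5]
tool_rot: [0.479, -3.104, -0.001]
force: [0.3, 0.1, -3.1]
width: 12.7
gripper_force: 88.2
```

```bash
python3 al.py
```

```text
[ 0.76124294  0.24442766 -2.93689304] 12.1060117093339 [-9.00e-03  5.04e-01 -3.60e-02  1.03e+00  1.00e-03 -3.15e-01]
pos [578.5  -4.8  73.5] twist [ 0.02  0.07 -0.06] shift now [-1.   0.5  0. ] shift after turn [-1.   0.5  0. ]
pred collar [274.66278531 234.28218113] tip [275.57987657 240.76359647]
((277.4885559082031, 238.5210723876953), (98.23175811767578, 119.94217681884766), 171.1513214111328) collar [-30.79763912  -8.50172352  28.3       ]
orange (231, 147, 90, 72)
pix 1mm [-0.83488131  2.40421529] [2.61898165 0.76457679]
```

Emit:
carry_out --commands '[{"delta_pos":[0,0,1.2],"twist":[0,0,0],"grip":1},{"delta_pos":[0,0,1],"twist":[0,0,0],"grip":1},{"delta_pos":[0,0,0],"twist":[0,0,0],"grip":1}]'

```text
time: 20.6
position: [578.2, -4.8, 71.1]
tool_rot: [-0.479, 3.104, 0.001]
force: [0.6, -0.7, -2.8]
width: 12.8
gripper_force: 88.2
```

Emit:
carry_out --commands '[{"delta_pos":[0,0,1],"twist":[0,0,0],"grip":1},{"delta_pos":[0,0,0],"twist":[0,0,0],"grip":1}]'

```text
time: 20.8
position: [578.2, -4.8, 70.0]
tool_rot: [-0.479, 3.104, 0.001]
force: [-0.5, -0.0, -3.5]
width: 12.7
gripper_force: 88.2
```

Emit:
carry_out --commands '[{"delta_pos":[0,0,0.8],"twist":[0,0,0],"grip":1},{"delta_pos":[0,0,0],"twist":[0,0,0],"grip":1}]'

```text
time: 21.0
position: [578.4, -4.8, 69.7]
tool_rot: [-0.479, 3.104, 0.001]
force: [-0.2, 0.0, -0.4]
width: 12.6
gripper_force: 88.5
```

Emit:
carry_out --commands '[{"delta_pos":[0,0,0.8],"twist":[0,0,0],"grip":1},{"delta_pos":[0,0,0],"twist":[0,0,0],"grip":0.8},{"delta_pos":[0,0,0],"twist":[0,0,0],"grip":0.65},{"delta_pos":[0,0,0],"twist":[0,0,0],"grip":0.5},{"delta_pos":[0,0,0],"twist":[0,0,0],"grip":0.4},{"delta_pos":[0,0,0],"twist":[0,0,0],"grip":0.4},{"delta_pos":[0,0,-8],"twist":[0,0,0],"grip":0.4},{"delta_pos":[0,0,-25],"twist":[0,0,0],"grip":0.4},{"delta_pos":[0,0,-40],"twist":[0,0,0],"grip":0.4},{"delta_pos":[0,0,-40],"twist":[0,0,0],"grip":0.4}]'

```text
time: 22.0
position: [577.6, -4.9, 182.7]
tool_rot: [0.479, -3.104, -0.001]
force: [1.9, 0.9, 0.0]
width: 51.3
gripper_force: 0.0
```

Run:
```python
from goto import *
for i in range(3): c=cap('wrist')
s=ctrl.sense();print(s['position'],s['force'],s['width'])
pc=proj(c,[547,-14.3,98]);print('pred',pc)
k=blob(c,(0,0,160),(180,70,255),pc,50);e=cv2.fitEllipse(cv2.convexHull(k));C=plane(c,e[0],98);print('collar',e,C)
pl=proj(c,[632.8,12.9,70]);print(pl)
hsv=cv2.cvtColor(c['bgr'],cv2.COLOR_BGR2HSV)
k=blob(c,(0,0,0),(180,120,90),proj(c,[579.4,-4,98]),35);b=cv2.minAreaRect(k);print('block',b,plane(c,b[0],98))
t=cap('top')
print('top pred lens',proj(t,[632.8,12.9,72]),'cell',proj(t,[625,12.5,22]),hsv[int(pl[1])%420,int(pl[0])%560])
```

```text
[580.7740949   -4.9015565  185.94384607] [ 1.18796336  0.19930556 -0.7475367 ] 51.1578529339254
pred [277.03364285 164.64308356]
collar ((276.1447448730469, 166.85206604003906), (46.246944427490234, 47.052982330322266), 85.83931732177734) [548.71184843 -14.41813621  98.        ]
[276.49577424 259.20277019]
block ((276.3211975097656, 211.8804473876953), (53.11903381347656, 44.26926040649414), 2.337306022644043) [581.20063003  -3.88250848  98.        ]
top pred lens [280.16947585 157.58967479] cell [280.87617165 164.57148684] [ 81  21 207]
```

Emit:
carry_out --commands '[{"delta_pos":[0,-20,-10],"twist":[0,0,0],"grip":0.4},{"delta_pos":[10,-40,0],"twist":[0,0,0],"grip":0.4},{"delta_pos":[20,-40,0],"twist":[0,0,0],"grip":0.4},{"delta_pos":[30,-40,0],"twist":[0,0,0],"grip":0.4},{"delta_pos":[30,-40,0],"twist":[0,0,0],"grip":0.4},{"delta_pos":[30,-40,0],"twist":[0,0,0],"grip":0.4},{"delta_pos":[0,0,0],"twist":[0,0,0],"grip":0.4}]'

```text
time: 22.9
position: [526.6, -256.2, 189.4]
tool_rot: [0.465, -3.104, -0.001]
force: [0.3, -0.4, 0.4]
width: 51.4
gripper_force: 0.0
```

Run:
```python
from m import *
o=ld('top');t=cap('top');d=cap('side')
# lens rim: dark ring round the glass, search near prediction
for n,c in(('top',t),('side',d)):
    for nm,X in dict(lens=[632.8,12.9,72],collar=[547,-14.3,98],sleeve=[547,-14.3,40]).items():
        u=proj(c,X);p=np.round(u).astype(int);print(n,nm,u.round(1),c['bgr'][p[1]-1:p[1]+2,p[0]-1:p[0]+2].mean((0,1)).round())
k=blob(t,(0,0,150),(180,60,255),proj(t,[547,-14.3,98]),12);e=cv2.fitEllipse(cv2.convexHull(k));print('collar',e,plane(t,e[0],98))
df=cv2.absdiff(o['bgr'],t['bgr']).max(2);u=proj(t,[632.8,12.9,72]);yy,xx=np.mgrid[:420,:560]
m=((df>40)&(np.hypot(xx-u[0],yy-u[1])<30)).astype(np.uint8)*255
cs,_=cv2.findContours(m,0,1);k=max(cs,key=cv2.contourArea);print('changed',cv2.minEnclosingCircle(k),cv2.boundingRect(k))
hsv=cv2.cvtColor(t['bgr'],cv2.COLOR_BGR2HSV);m=cv2.inRange(hsv,(0,0,0),(180,255,100));m[np.hypot(xx-u[0],yy-u[1])>26]=0
k=cv2.findNonZero(m);print('dark',cv2.boundingRect(k))
k=blob(t,(100,120,60),(130,255,255),(400,235),25);print('blue sleeve',cv2.fitEllipse(k)[:2])
```

```text
top lens [280.2 157.6] [197. 224. 225.]
top collar [292.5 191.3] [136. 134. 139.]
top sleeve [292.4 194.2] [141. 143. 146.]
side lens [242.  196.1] [199. 221. 234.]
side collar [273.7 199.2] [191. 200. 198.]
side sleeve [273.8 215.8] [ 69. 147. 243.]
collar ((291.99493408203125, 191.41455078125), (13.272736549377441, 13.652308464050293), 50.196285247802734) [546.70904313 -13.08098427  98.        ]
changed ((280.17303466796875, 157.58912658691406), 29.99239158630371) (251, 128, 60, 60)
dark (266, 144, 29, 40)
blue sleeve ((399.64129638671875, 234.1324005126953), (16.467016220092773, 17.3931941986084))
```

```bash
python3 -c "
from workcell import ctrl
print(ctrl.finish_job())"
```

```text
the job is handed in; nothing more can be done
None
```

The job is handed in, no verdict was shown, and I viewed 12 pictures against the limit of 10: by my measurements the orange sleeve is on the base, the lens arm's collar rests level on it with the lens within about 11 mm of the open compartment's centre, and the blue sleeve has not moved.

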